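# Index the disinfecting carousel to the next treatment head

### The job

The smallest electrode head has had its time under the lamp of the disinfecting carousel: turn the carousel so that the largest head stands under the lamp instead, and lock it there. Lift the sprung locking plunger and twist its T-bar so that it stays up, turn the carousel by the black bar on its centre post, then twist the T-bar back and see that the plunger drops fully home into the rim notch. The heads are clean, so do not touch them or tip them, and leave the other things on the worktop where they are.

Things in the scene. Friction and masses are not known exactly. Their poses are not given: they have to be found in the camera images.
- stand: the carousel's fixed white base, a disc 236 mm across, 16 mm high; origin on its axis at the worktop, z up. In its frame the plunger's steel bracket (64 mm high) stands at -y, 107 mm from the axis, and the lamp arm at 60 degrees from x towards y: lamp shade 50 mm across, 70 mm from the axis, lower edge 84 mm, top 128 mm above the worktop
- lamp_spot (a point): point under the lamp, at pad height (30 mm), 70 mm from the carousel's axis; fixed to the base
- turn_bar (a point): centre of the black bar on the platter's centre post, the grip to turn it: 46 mm long along this point's x axis, 13 mm wide along y, 19 mm high; 87.5 mm above the worktop on the carousel's axis; post below it 17 mm thick. Turns with the platter; about 0.1 Nm to turn with the plunger up, twice that with it riding on the rim
- plunger_grip (a point): centre of the plunger's black T-bar: 40 mm long along this point's x axis, 13 mm wide along y, 15 mm high; 85.5 mm above the worktop when the plunger is home, 107 mm from the carousel's axis; free stem 11 mm thick and 14 mm long between the T-bar and the bracket
- plunger (a joint): height of the plunger in m: 0 fully home in a notch (pin 8 mm, notch 9.6 mm wide), 0.008 riding on the platter's rim, 0.012 parked on top of its collar, 0.016 lifted to its stop. A spring pulls it down with 5 N at the bottom and 9 N at the top
- plunger_bar (a joint): turn of the plunger's T-bar in rad, counter-clockwise from above: near 0 its cross pin lies in the collar's slot and it can move up and down only; lifted above 0.0125 m it can be turned as far as 1.45, and from about 0.7 on it stays parked when let go; turned back to 0 it drops
- electrode_1: the largest head: black disc 55 mm across and 12 mm thick with an upright stem 16 mm thick, 46 mm high in all; origin under its centre, z along the stem; loose on a pad
- electrode_2: head with a grey disc 45 mm across, 46 mm high; origin under its centre; loose on a pad
- electrode_3: head with a black disc 35 mm across, 46 mm high; origin under its centre; loose on a pad
- electrode_4: the smallest head, 25 mm across, 46 mm high, under the lamp at the start; origin under its centre; loose on a pad
- gilt_adapter: gilt socket adapter, 18 mm across, 32 mm high, standing on the pad clockwise from the lamp; origin under its centre
- kidney_dish: stainless kidney dish 86x176 mm, 33 mm high, on the worktop right of the carousel; origin under its centre
- timer: white session timer 62x62 mm, 36 mm high, in front of the carousel; origin under its centre
- cream_tube: white squeeze tube 49x134 mm, 32 mm high, lying left of the carousel; origin under its centre
- thermometer: skin thermometer 20x148 mm, 14 mm high, lying at the front edge; origin under its centre
- mixing_cup: small blue cup 69 mm across, 32 mm high, behind the carousel; origin under its centre
- platter: the aluminium disc that turns on the base, 228 mm across, 10 mm thick; origin on the axis at its underside, 18 mm above the worktop. Six grey pads (58 mm across, tops 30 mm above the worktop) at 70 mm from the axis, 60 degrees apart, one empty; six rim notches half-way between pads, one under the plunger whenever a pad is under the lamp. In line with the stand's frame at the start
Things that resemble listed ones, but are neither listed nor needed, are in the scene too. Several things have the shape of the electrode_3; the one meant has the colours described above.

How it is judged:
On the way, in this order (a step that is already met when the one before it is completed fails the run):
1. the plunger is lifted clear of its notch and parked up (value of joint plunger above 0.01 m and value of joint plunger_bar above 0.4 rad), for 0.2 s.
2. the largest head has come round to the lamp (horizontal distance between electrode_1 and lamp_spot below 0.02 m), for 0.1 s.
At the end, for the whole second after the job is handed in: The largest head stands upright and at rest on its pad under the lamp, within 8 mm of the lamp's axis; the plunger is fully home in its notch (within 2.5 mm); the other three heads and the adapter still stand on the platter (horizontal distance between electrode_1 and lamp_spot below 0.008 m and value of joint plunger below 0.0025 m and velocity of joint plunger below 0.01 m/s and linear speed of electrode_1 below 0.01 m/s and angle between electrode_1's own z axis and vertical below 0.1 rad and height (world z) of each of electrode_1, electrode_2, electrode_3, electrode_4, gilt_adapter above 0.025 m); the robot touches nothing.
It fails at once if a head or the adapter is touched by the robot (contact force between any of the arm, the fingers and electrode_1 above 0.5 N or contact force between any of the arm, the fingers and electrode_2 above 0.5 N or contact force between any of the arm, the fingers and electrode_3 above 0.5 N or contact force between any of the arm, the fingers and electrode_4 above 0.5 N or contact force between any of the arm, the fingers and gilt_adapter above 0.5 N).
It fails at once if a head or the adapter is tipped over (angle between any of electrode_1, electrode_2, electrode_3, electrode_4, gilt_adapter's own z axis and vertical above 0.5 rad).
It fails at once if something else on the worktop is pushed away by more than 25 mm (distance of any of kidney_dish, timer, cream_tube, thermometer, mixing_cup from where it was at the start of the episode above 0.025 m).
It also fails if it takes over 72 s, if anything falls off the work surface, if the arm or the gripper's body presses on something with over 40 N, if the wrist force passes 120 N, or if a joint passes its speed limit or range.

### The arm

A 6-joint arm with a two-finger parallel gripper is mounted at the origin on a cart in front of the work surface, level with it; the furniture and walls round the work are solid. World frame = base frame: x ahead of the robot, y to its left, z up, the work surface at z = 0. Lengths are in m, angles in rad, forces in N, time in s.
With the tool pointing down it reaches from about 0.275 to 0.85 m from the base axis. Payload 5.2 kg.
Tool frame: the origin (TCP) lies at the centre of the arm's flange, where the gripper is bolted on; the fingertips stand 173 mm ahead of it and the grasp point (between the pads) lies grip_depth ahead of it (grip_depth is the distance from the TCP to the grasp point, in m); z points along the fingers, y is the line along which they close (so a half turn about z gives the same grasp; the last joint's range is limited). The gripper opens to 85 mm and grips with 20 to 120 N. Pads are 22 mm wide; open, the fingers measure 114 mm over their backs; the gripper's body (76 mm by 85 mm) begins 54 mm behind the grasp point. The pads swing forward as they close: fully open they stand 13 mm farther back than shut.
Start: joints at [-1.466, 0.259, 1.535, -0, 1.348, -0.203], TCP at [0.167, -0.524, 0.405] pointing down, gripper open.
Joint ranges: [-3.14, 3.14], [-0.91, 2.08], [0.19, 2.58], [-1.22, 4.36], [0.22, 2.71], [-3.12, 3.12]. Speed limits (rad/s): [2.57, 2.57, 3.14, 3.14, 3.14, 3.14].

### API

Orientations are given as a rotation vector (axis times angle).
In Python, from cell import state, get_image, sign_off, grip_depth gives the robot as it stands.
- The arm moves only by the shell command python3 -m creep 'ROWS' [FORCE]. ROWS is JSON, a list of rows, each a list of 7 numbers: the shift along the tool's x, y, z in cm, then the turn, a rotation vector about the tool's x, y, z in degrees, then the finger opening in cm, from 0 to 8.54. A call has 1 to 12 rows; each row is the pose to reach, as a shift and turn from the pose commanded when the call began, along the tool's axes at that moment; what a row does not reach only later rows make up. A row lasts 1/8 s, in which the tool goes at most 62.5 mm and 10.7 degrees, less where a joint would pass 70% of its speed; a pose out of reach is approached as far as the arm can. A call with a gripper value outside its range is refused whole. The fingers move at their own pace and stop on an object; FORCE is the grip in N (left out, the last holds). Time passes only in rows, so rows that repeat a pose let the fingers close. It gives the time, the measured TCP pose, the force, the opening and the grip force at its end, in the units of the state.
- state(): the state, without advancing time (a new reading comes with each control period).
- get_image(name): name is "scene" or "top" or "wrist"; returns a dict with "img" (480x640x3 uint8, blue, green, red), "z_map" (480x640 float32, m along the optical axis (not along the pixel's ray), 0 where there is no reading), "fovy" (degrees; the focal length in pixels is half the picture's height over the tangent of half this angle, whatever the lens; pixels are square), "cx", "cy" (the principal point, pixels), "k1" (the pictures are not rectified: a ray, as slopes to the right and down, at radius r is drawn at 1 + k1 r^2 times it, then the intrinsics apply), "extrinsics" (4x4, takes a point from world to camera coordinates). Camera axes: x right, y down, z forward; pixel columns grow to the right and rows downward; lengths in m; the calibration is good to about 2 mm. A picture is of the moment at which its call begins.
- sign_off(): hands the job in; it is judged then, once.
The state is a dict: "t": time; "qpos": joint angles; "qvel": joint speeds; "effort": joint torques, N m; "position": TCP position; "tool_rot": TCP orientation; "contact_force": force on the tool from outside, world axes, zero at the start; "ft_torque": the same for the moment, N m; "width": finger opening in m; "grip_force": force on a finger pad.
Only numpy, scipy, OpenCV 4.12 (cv2) and the standard library are available. Lean on these libraries where they do the work, as an engineer would, in place of code of your own. Each camera call takes 0.05 s, during which the arm holds its last target. There are 200 camera calls.

## Working session

There is one attempt and no reset: what is moved stays moved. The work goes in short steps, Python scripts to look and compute and a shell command to move; the robot and the scene stay as the last step left them, time stands still between calls to the robot, and variables do not carry over. Pictures are saved under pics/ and viewed, at most 10 in all, crops included, and the job is handed in when it is done.

```bash
ls; mkdir -p pics; python3 - <<'E'
from cell import *
import cv2,numpy as np
print(state(),grip_depth)
for n in("scene","top"):
    d=get_image(n);cv2.imwrite(f"pics/{n}0.png",d["img"]);np.savez(f"{n}0.npz",**d)
    print(n,d["fovy"],d["cx"],d["cy"],d["k1"],d["extrinsics"])
E
```

```text
pics
{'t': 0.0, 'qpos': array([-1.46582554e+00,  2.59326693e-01,  1.53612431e+00, -7.41660783e-06,
        1.34801422e+00, -2.02795661e-01]), 'qvel': array([ 0.00073682,  0.00101731,  0.00192817,  0.00100861, -0.00148121,
       -0.00055859]), 'effort': array([-6.73565755e-04, -4.46035838e+01, -2.90563434e+01, -3.57055787e-04,
        1.15489311e-02, -3.84028681e-06]), 'position': array([ 0.1666102 , -0.5239111 ,  0.40386664]), 'tool_rot': array([-3.10262049e+00, -4.81248511e-01, -1.32389653e-04]), 'contact_force': array([ 0.42565814, -0.73457546, -0.43704456]), 'ft_torque': array([-0.07085069, -0.00574789,  0.0068378 ]), 'grip_force': 0.0, 'width': 0.08548955482704494} 0.1547
scene 47.888539418564164 313.73673036617964 239.49201949048566 -0.10415887461385373 [[-0.78878715 -0.61465902  0.00301923  0.44786339]
 [-0.27118788  0.34359684 -0.89910975  0.20067638]
 [ 0.55160853 -0.710025   -0.43771285  0.80577136]
 [ 0.          0.          0.          1.        ]]
top 46.74475737503146 317.98885718083477 238.4546872895899 0.058951002136441735 [[ 0.02777796 -0.99952801 -0.01312001  0.04695129]
 [-0.98733964 -0.02538398 -0.15657612  0.52749791]
 [ 0.15616918  0.01730327 -0.98757875  0.97050454]
 [ 0.          0.          0.          1.        ]]
```

View pics/top0.png

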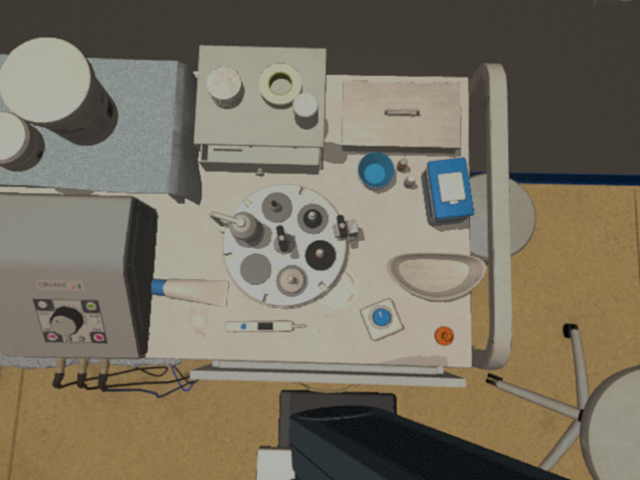

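View pics/scene0.png

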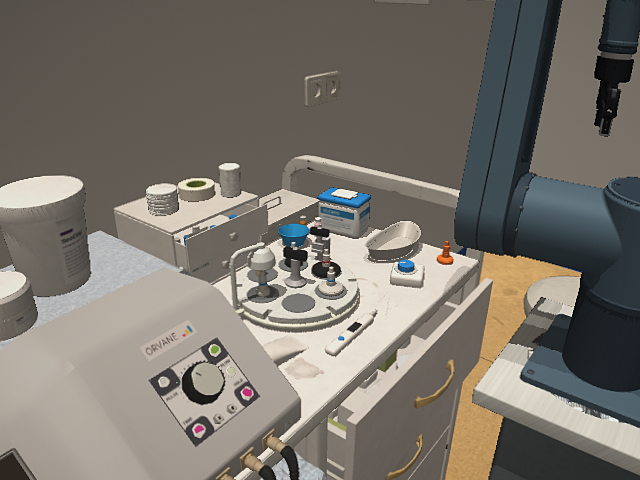

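```bash
python3 - <<'E'
import cv2
i=cv2.imread("pics/top0.png")[165:325,200:380]
j=cv2.imread("pics/scene0.png")[205:335,220:370]
i=cv2.resize(i,(675,600),interpolation=3);cv2.imwrite("pics/c1.png",i)
cv2.imwrite("pics/c2.png",cv2.resize(j,(690,598),interpolation=3))
E
```

```text
(no output)
```

View pics/c1.png

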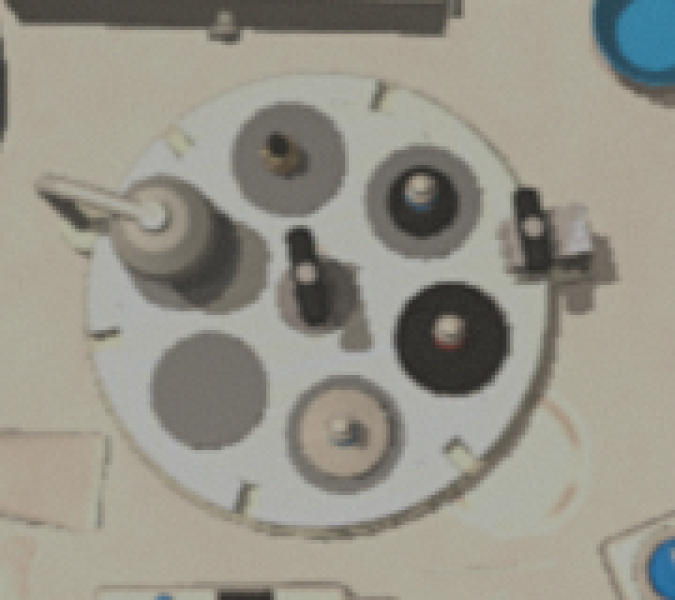

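View pics/c2.png

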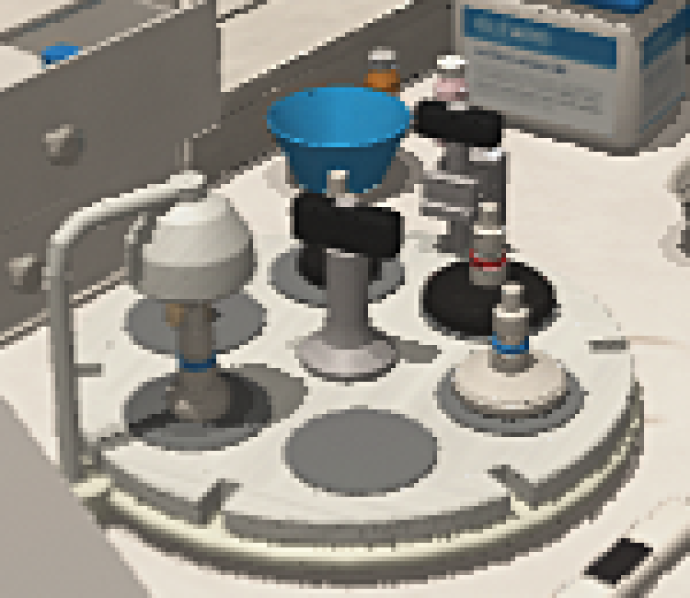

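```bash
cat > h.py <<'E'
import numpy as np,cv2
def cloud(d):
    f=240/np.tan(np.radians(float(d["fovy"]))/2);K=np.array([[f,0,d["cx"]],[0,f,d["cy"]],[0,0,1.]])
    v,u=np.mgrid[:480,:640].astype(float)
    p=np.stack([u,v],-1).reshape(-1,1,2)
    s=cv2.undistortPoints(p,K,np.array([float(d["k1"]),0,0,0]),None,None,None,(3,100,1e-9)).reshape(480,640,2) if 0 else cv2.undistortPoints(p,K,np.array([float(d["k1"]),0,0,0])).reshape(480,640,2)
    z=d["z_map"];E=d["extrinsics"]
    P=np.dstack([s[...,0]*z,s[...,1]*z,z])
    W=(P-E[:3,3])@E[:3,:3]
    W[z==0]=np.nan
    return W
def box(P):
    m=P[:,:2].astype(np.float32);(c,s,a)=cv2.minAreaRect(m)
    return np.round(c,4),np.round(s,4),a
E
python3 - <<'E'
from h import *
W={}
for n in("top","scene"):
    d=dict(np.load(n+"0.npz"));w=cloud(d);W[n]=(w,d["img"])
w,img=W["top"]
print(w[243,286],w[253,320],w[228,243],w[230,345], w[300,200])
# rim: platter z 25..33
c0=w[268,256].copy()
c=w[245,284,:2]
for it in range(4):
    m=(abs(w[...,2]-.028)<.006)&(np.hypot(w[...,0]-c[0],w[...,1]-c[1])<.125)
    (cc,r)=cv2.minEnclosingCircle(w[m][:,:2].astype(np.float32)); c=np.array(cc)
print("platter",c,r,m.sum(),np.median(w[m][:,2]))
for n in W:
    w,img=W[n];hi=img.max(2)
    D=np.hypot(w[...,0]-c[0],w[...,1]-c[1])
    for name,mm in (("turn",(D<.035)&(w[...,2]>.075)&(w[...,2]<.11)),("T",(D>.08)&(D<.135)&(w[...,2]>.076)&(w[...,2]<.1)&(w[...,1]<c[1]-.06)),
      ("lamp",(D>.04)&(D<.1)&(w[...,2]>.09)&(w[...,1]>c[1]+.03)),
      ("e1",(D>.03)&(D<.11)&(abs(w[...,2]-.042)<.004)&(hi<90)),):
        P=w[mm]
        if len(P)>5: print(n,name,len(P),box(P),np.percentile(P[:,2],[2,50,98]).round(4))
        if name in("turn","T"):
            Q=w[mm&(hi<70)]
            if len(Q)>5: 
                print("   dark",len(Q),box(Q),Q.mean(0).round(4),np.percentile(Q[:,2],[2,98]))
                q=Q[:,:2]-Q[:,:2].mean(0);vv=np.linalg.svd(q,full_matrices=0)[2][0];print("   dir",np.degrees(np.arctan2(vv[1],vv[0])))
E
```

```text
[0.51339722 0.11765253 0.06060502] [0.49468794 0.05617817 0.07788175] [0.52825621 0.18659106 0.12021708] [0.53426801 0.01372452 0.09144166] [0.41030494 0.27581685 0.0123516 ]
platter [0.51842284 0.11479087] 0.12337394803762436 8813 0.028412882652263684
top turn 210 (array([0.5171, 0.1242]), array([0.0461, 0.0159]), 13.81061840057373) [0.0779 0.0959 0.0999]
   dark 136 (array([0.5167, 0.1225]), array([0.0442, 0.0125]), 9.539807319641113) [0.5148 0.1225 0.095 ] [0.07773247 0.09975635]
   dir -167.5070450074139
top T 172 (array([0.5419, 0.0205]), array([0.0404, 0.0131]), 13.379122734069824) [0.0842 0.0923 0.0962]
   dark 103 (array([0.5407, 0.0192]), array([0.0375, 0.012 ]), 10.5673189163208) [0.5387 0.0193 0.092 ] [0.08420578 0.09639399]
   dir -167.73450833934257
top lamp 643 (array([0.5359, 0.19  ]), array([0.045 , 0.0475]), 74.61237335205078) [0.0928 0.1134 0.1297]
top e1 619 (array([0.5254, 0.0822]), array([0.143 , 0.0835]), 16.575197219848633) [0.0381 0.0402 0.0445]
scene turn 281 (array([0.5131, 0.1259]), array([0.0466, 0.0136]), 16.4937801361084) [0.0769 0.0896 0.0975]
   dark 245 (array([0.5119, 0.1257]), array([0.0444, 0.013 ]), 15.044208526611328) [0.5112 0.1272 0.0893] [0.07829796 0.09721452]
   dir -164.55487085613657
scene T 164 (array([0.5397, 0.0223]), array([0.0417, 0.0131]), 9.903690338134766) [0.0779 0.0877 0.0936]
   dark 146 (array([0.5383, 0.022 ]), array([0.0389, 0.013 ]), 9.599275588989258) [0.5369 0.0233 0.087 ] [0.07868788 0.09310313]
   dir -165.48634500810613
scene lamp 567 (array([0.5263, 0.1961]), array([0.0477, 0.0331]), 55.84489440917969) [0.0909 0.1088 0.1279]
scene e1 201 (array([0.5253, 0.101 ]), array([0.1548, 0.1306]), 43.63105773925781) [0.0381 0.0397 0.0436]
```

```bash
python3 -m creep '[[10,-8,0,0,0,0,4.5],[20,-16,0,0,0,2,4.5],[30,-24,2,0,0,4,4.5],[40,-32,4,0,0,4,4.5],[52,-40.5,6,0,0,4,4.5],[52,-40.5,6,0,0,4,4.5],[52,-40.5,6,0,0,4,4.5],[52,-40.5,6,0,0,4,4.5],[52,-40.5,6,0,0,4,4.5],[52,-40.5,6,0,0,4,4.5],[52,-40.5,6,0,0,4,4.5],[52,-40.5,6,0,0,4,4.5]]' 60
python3 - <<'E'
from cell import *
from h import *
d=get_image("wrist");cv2.imwrite("pics/w1.png",d["img"]);np.savez("w1.npz",**d);s=state();print(s["position"],s["tool_rot"],s["contact_force"],s["qpos"])
w=cloud(d);hi=d["img"].max(2)
for c,nm in (((.5405,.0215),"T"),((.515,.125),"turn")):
    m=(np.hypot(w[...,0]-c[0],w[...,1]-c[1])<.035)&(w[...,2]>.076)&(w[...,2]<.1)
    Q=w[m]; 
    if len(Q)>5:
        q=Q[:,:2]-Q[:,:2].mean(0);v=np.linalg.svd(q,full_matrices=0)[2][0];print(nm,len(Q),box(Q),Q.mean(0),np.degrees(np.arctan2(v[1],v[0])))
E
```

```text
t: 1.6
position: [0.5402, 0.0216, 0.3436]
tool_rot: [-3.118, -0.379, 0.002]
contact_force: [-0.4, -1.3, -0.2]
width: 0.0449
grip_force: 0.0
[0.53952791 0.02037394 0.34385786] [-3.11861801e+00 -3.77145859e-01  2.97949292e-03] [-0.27832684 -1.18500653  0.84175822] [-1.68839592e-01  2.90148197e-01  1.64789845e+00 -3.21417812e-04
  1.20543585e+00  1.16137342e+00]
T 1123 (array([0.5429, 0.0204]), array([0.039 , 0.0125]), 13.750731468200684) [0.54433548 0.02095254 0.09125476] -166.67248679382388
turn 1940 (array([0.5177, 0.1234]), array([0.0459, 0.0143]), 13.970183372497559) [0.51975594 0.12260134 0.09228768] -165.824583386373
```

View pics/w1.png

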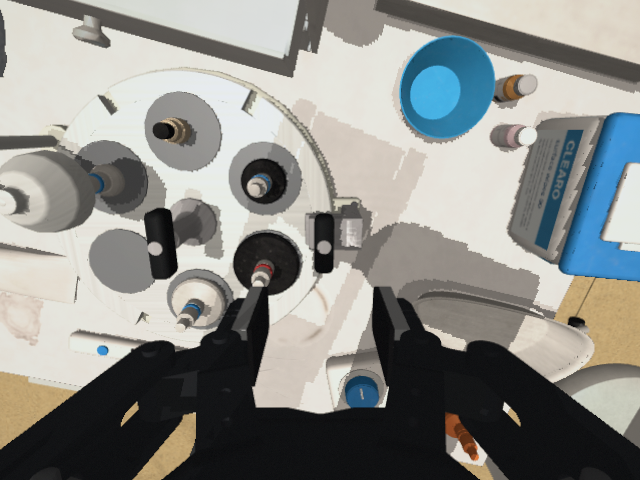

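The wrist picture shows the T-bar at (324,243) midway between the fingers, the turn bar at (160,243), and the largest head's black disc at (267,262), opposite the lamp.

```bash
python3 -m creep '[[0.2,0,3,0,0,0,4],[0.2,0,6,0,0,0,4],[0.2,0,8,0,0,0,4],[0.2,0,9.5,0,0,0,4],[0.2,0,10.1,0,0,0,4],[0.2,0,10.1,0,0,0,0.5],[0.2,0,10.1,0,0,0,0.5],[0.2,0,10.1,0,0,0,0.5],[0.2,0,10.1,0,0,0,0.5],[0.2,0,10.1,0,0,0,0.5]]' 60
```

```text
t: 2.9
position: [0.5417, 0.0198, 0.2445]
tool_rot: [3.119, 0.373, 0.002]
contact_force: [-1.3, -0.5, 5.5]
width: 0.0115
grip_force: 62.3
```

```bash
python3 -m creep '[[0,0,-0.4,0,0,0,0.5],[0,0,-0.8,0,0,0,0.5],[0,0,-1.2,0,0,0,0.5],[0,0,-1.5,0,0,0,0.5],[0,0,-1.5,0,0,0,0.5],[0,0,-1.5,0,0,0,0.5]]'
```

```text
t: 3.65
position: [0.5415, 0.0198, 0.2585]
tool_rot: [-3.119, -0.373, -0.0]
contact_force: [2.8, 0.2, -8.8]
width: 0.0119
grip_force: 60.2
```

```bash
python3 -m creep '[[0,0,0,0,0,-8,0.5],[0,0,0,0,0,-16,0.5],[0,0,0,0,0,-24,0.5],[0,0,0,0,0,-32,0.5],[0,0,0,0,0,-40,0.5],[0,0,0,0,0,-48,0.5],[0,0,0,0,0,-56,0.5],[0,0,0,0,0,-64,0.5],[0,0,0,0,0,-70,0.5],[0,0,0,0,0,-75,0.5],[0,0,0,0,0,-75,0.5]]'; python3 -c "
from cell import *
s=state();print(s['ft_torque'],s['contact_force'],s['width'])"
```

```text
t: 5.03
position: [0.5412, 0.0201, 0.2584]
tool_rot: [-2.248, -2.193, 0.0]
contact_force: [2.7, 2.2, -8.8]
width: 0.0116
grip_force: 60.2
[ 0.31687108 -0.61173855 -0.00278292] [ 2.72672448  2.17276446 -8.77042159] 0.011629558854030834
```

Lower slightly onto the collar, release, rise and check.

```bash
python3 -m creep '[[0,0,0.2,0,0,0,0.5],[0,0,0.3,0,0,0,0.5],[0,0,0.3,0,0,0,4],[0,0,0.3,0,0,0,4],[0,0,0.3,0,0,0,4],[0,0,-2,0,0,0,4],[0,0,-5,0,0,0,4],[0,0,-8,0,0,0,4],[0,0,-9,0,0,0,4],[0,0,-9,0,0,0,4]]'
python3 - <<'E'
from cell import *
from h import *
d=get_image("wrist");cv2.imwrite("pics/w2.png",d["img"]);s=state();print(s["position"],s["tool_rot"],s["contact_force"],s["qpos"])
w=cloud(d)
for c,nm in (((.542,.0205),"T"),((.5165,.124),"turn")):
    m=(np.hypot(w[...,0]-c[0],w[...,1]-c[1])<.03)&(w[...,2]>.08)&(w[...,2]<.115)
    Q=w[m]; 
    if len(Q)>5:
        q=Q[:,:2]-Q[:,:2].mean(0);v=np.linalg.svd(q,full_matrices=0)[2][0];print(nm,len(Q),box(Q),Q.mean(0),np.percentile(Q[:,2],[50,90]),np.degrees(np.arctan2(v[1],v[0])))
E
```

```text
t: 6.28
position: [0.5415, 0.0198, 0.3489]
tool_rot: [2.247, 2.194, 0.001]
contact_force: [0.3, -0.0, -0.4]
width: 0.0401
grip_force: 0.0
[0.54119117 0.01980446 0.34802638] [-2.24739565e+00 -2.19431464e+00  8.31937787e-04] [-0.24443907 -0.09507295 -0.23880928] [-1.69448673e-01  2.88773126e-01  1.63877143e+00 -7.83076499e-05
  1.21484874e+00 -1.45521336e-01]
T 1194 (array([0.5424, 0.0209]), array([0.0396, 0.0124]), 88.79953002929688) [0.54253731 0.02265838 0.10292016] [0.10329261 0.10459078] -91.43456764052098
turn 2098 (array([0.5171, 0.1247]), array([0.0464, 0.0133]), 13.259156227111816) [0.51795309 0.12393273 0.09460492] [0.09543576 0.09684452] -166.77742363243829
```

View pics/w2.png

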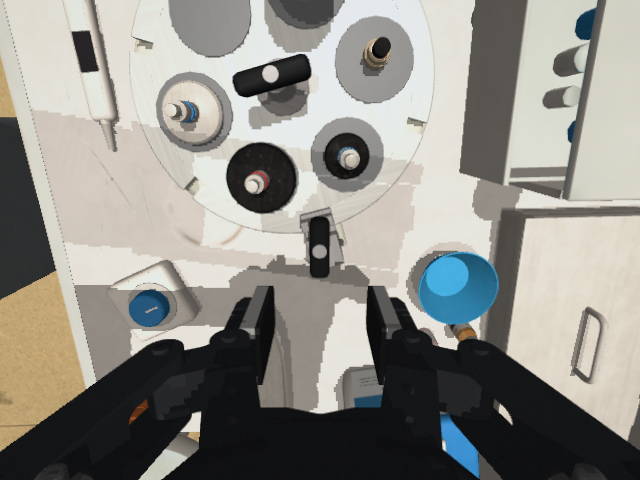

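The T-bar now lies across at (319,247), parked about 12 mm higher, turned roughly 75°. Nothing else moved. I move above the turn bar and check the finger silhouette against the lamp.

```bash
python3 -m creep '[[1,-0.3,0,0,0,9,1.3],[2,-0.6,0,0,0,18,1.3],[3.5,-0.9,0,0,0,27,1.3],[5,-1.2,0,0,0,36,1.3],[6.5,-1.5,0,0,0,45,1.3],[8,-2,0,0,0,54,1.3],[9.5,-2.4,0,0,0,63,1.3],[10.4,-2.6,0,0,0,71,1.3],[10.4,-2.6,0,0,0,75,1.3],[10.4,-2.6,0,0,0,75,1.3],[10.4,-2.6,0,0,0,75,1.3]]'
python3 - <<'E'
from cell import *
from h import *
from scipy.spatial.transform import Rotation as R
d=get_image("wrist");cv2.imwrite("pics/w3.png",d["img"]);s=state();print(s["position"],s["tool_rot"],s["qpos"],s["width"])
w=cloud(d)
T=(w-s["position"])@R.from_rotvec(s["tool_rot"]).as_matrix()
for a in np.arange(.06,.19,.01):
    m=(T[...,2]>a)&(T[...,2]<a+.01)&(abs(T[...,1])<.09)&(abs(T[...,0])<.06)
    if m.sum()>10: print(round(a,2),m.sum(),np.percentile(T[m][:,1],[0.5,99.5]).round(3),np.percentile(T[m][:,0],[1,99]).round(3))
c=(.517,.124)
m=(np.hypot(w[...,0]-c[0],w[...,1]-c[1])<.03)&(w[...,2]>.08)&(w[...,2]<.115)
Q=w[m];q=Q[:,:2]-Q[:,:2].mean(0);v=np.linalg.svd(q,full_matrices=0)[2][0];print(len(Q),box(Q),Q.mean(0),np.degrees(np.arctan2(v[1],v[0])))
E
```

```text
t: 7.7
position: [0.5178, 0.1243, 0.3478]
tool_rot: [-3.119, -0.375, 0.003]
contact_force: [0.6, -0.7, -0.2]
width: 0.013
grip_force: 0.0
[0.51785779 0.1242468  0.34805284] [-3.11912815e+00 -3.74167751e-01  1.88365139e-03] [ 2.58924159e-02  2.73395408e-01  1.66011874e+00 -1.14547495e-05
  1.20928198e+00  1.35791562e+00] 0.013149596303170393
0.07 3402 [-0.02   0.018] [0.019 0.022]
0.08 16379 [-0.061  0.059] [0.006 0.021]
0.09 16949 [-0.059  0.058] [-0.005  0.019]
0.1 11442 [-0.053  0.051] [-0.009  0.019]
0.11 9588 [-0.046  0.045] [-0.01   0.014]
0.12 4947 [-0.042  0.04 ] [-0.007  0.015]
0.13 1712 [-0.029  0.027] [-0.009  0.015]
0.14 980 [-0.021  0.019] [-0.008  0.013]
0.15 955 [-0.021  0.019] [-0.008  0.013]
0.16 705 [-0.02   0.019] [-0.008  0.013]
0.17 41 [-0.014  0.012] [0.01  0.012]
1333 (array([0.5176, 0.1248]), array([0.0451, 0.0128]), 13.8219633102417) [0.51962407 0.12522818 0.0949903 ] -166.1864291794915
```

```bash
python3 -m creep '[[0,0,3,0,0,0,3],[0,0,6,0,0,0,3],[0,0,8,0,0,0,3],[0,0,9.5,0,0,0,3],[0,0,9.5,0,0,0,3],[0,0,9.5,0,0,0,0.5],[0,0,9.5,0,0,0,0.5],[0,0,9.5,0,0,0,0.5],[0,0,9.5,0,0,0,0.5]]' 60
```

```text
t: 8.88
position: [0.5183, 0.1244, 0.2546]
tool_rot: [3.119, 0.373, 0.003]
contact_force: [-1.0, 0.4, 5.4]
width: 0.0112
grip_force: 60.4
```

```bash
python3 -m creep '[[0,0,0,0,0,-1,0.5],[0,0,0,0,0,-3,0.5],[0,0,0,0,0,-6,0.5],[0,0,0,0,0,-10,0.5],[0,0,0,0,0,-14,0.5],[0,0,0,0,0,-18,0.5],[0,0,0,0,0,-22,0.5],[0,0,0,0,0,-26,0.5],[0,0,0,0,0,-30,0.5],[0,0,0,0,0,-33,0.5],[0,0,0,0,0,-35,0.5],[0,0,0,0,0,-36,0.5]]'; python3 -c "
from cell import *
s=state();print(s['ft_torque'],s['contact_force'],s['width'])"
```

```text
t: 10.38
position: [0.5177, 0.1254, 0.2546]
tool_rot: [-2.849, -1.319, -0.002]
contact_force: [-3.4, 4.7, 7.7]
width: 0.0117
grip_force: 60.9
[ 0.80935563  0.44740937 -0.03020155] [-3.39760415  4.71766618  7.68553194] 0.011669664857267234
```

```bash
python3 -m creep '[[0,0,0,0,0,-1,0.5],[0,0,0,0,0,-3,0.5],[0,0,0,0,0,-7,0.5],[0,0,0,0,0,-12,0.5],[0,0,0,0,0,-17,0.5],[0,0,0,0,0,-22,0.5],[0,0,0,0,0,-27,0.5],[0,0,0,0,0,-32,0.5],[0,0,0,0,0,-37,0.5],[0,0,0,0,0,-41,0.5],[0,0,0,0,0,-43,0.5],[0,0,0,0,0,-44,0.5]]'; python3 -c "
from cell import *
from h import *
s=state();print(s['ft_torque'],s['contact_force'],s['width'])
d=get_image('top');cv2.imwrite('pics/t1.png',cv2.resize(d['img'][165:325,200:380],(675,600)))"
```

```text
t: 11.88
position: [0.5164, 0.1259, 0.2545]
tool_rot: [-2.146, -2.288, 0.0]
contact_force: [-7.4, 7.0, 13.0]
width: 0.0117
grip_force: 61.6
[ 1.06365387  1.27733767 -0.06200127] [-7.44086343  6.97628988 13.00329369] 0.011701712440333075
```

View pics/t1.png

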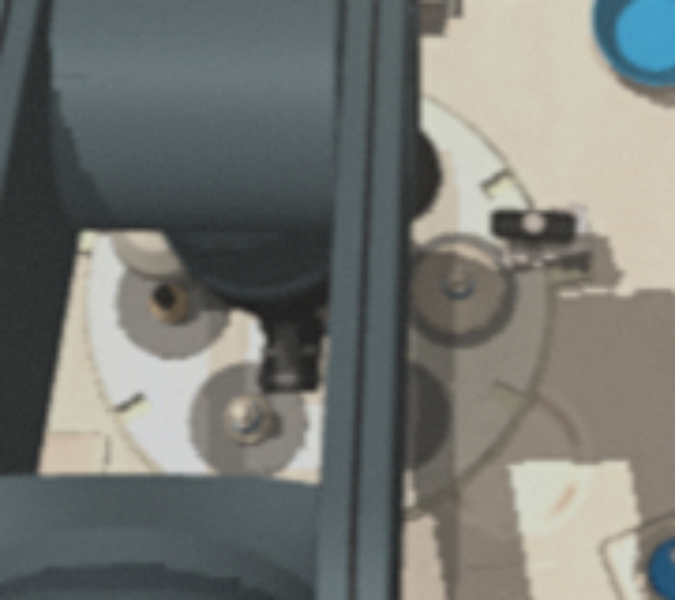

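Heads all upright (smallest now at (247,415), grey at (460,290)). Side force is building from a slightly off-centre grip, so I release, let it relax, and regrip.

```bash
python3 -m creep '[[0,0,0,0,0,0,2.5],[0,0,0,0,0,0,2.5],[0,0,0,0,0,0,2.5],[0,0,-2,0,0,0,2.5],[0,0,-6,0,0,0,2.5],[0,0,-9,0,0,0,2.5],[0,0,-9,0,0,0,2.5],[0,0,-9,0,0,0,2.5]]'
python3 - <<'E'
from cell import *
from h import *
s=state();print(s["position"],s["tool_rot"],s["qpos"],s["contact_force"])
w=cloud(get_image("wrist"));c=(.517,.1245)
m=(np.hypot(w[...,0]-c[0],w[...,1]-c[1])<.03)&(w[...,2]>.08)&(w[...,2]<.098)
Q=w[m];q=Q[:,:2]-Q[:,:2].mean(0);v=np.linalg.svd(q,full_matrices=0)[2][0];print(len(Q),box(Q),Q.mean(0),np.degrees(np.arctan2(v[1],v[0])))
E
```

```text
t: 12.92
position: [0.5177, 0.1243, 0.3429]
tool_rot: [-2.15, -2.29, 0.001]
contact_force: [-0.7, -0.3, -0.9]
width: 0.025
grip_force: 0.0
[0.51766856 0.12428044 0.3428771 ] [-2.14955821e+00 -2.28996904e+00  1.36805048e-03] [ 2.59817643e-02  2.77942199e-01  1.66759187e+00 -5.90346422e-05
  1.19724199e+00 -3.72304390e-02] [-0.66129661 -0.34892227 -0.91559291]
1395 (array([0.5173, 0.1251]), array([0.0129, 0.0453]), 3.671110153198242) [0.5172801  0.12722045 0.09504747] -86.07194191385474
```

```bash
python3 -m creep '[[0.06,0,4,0,0,0,2.5],[0.06,0,7,0,0,0,2.5],[0.06,0,8.9,0,0,0,2.5],[0.06,0,8.9,0,0,0,2.5],[0.06,0,8.9,0,0,0,0.5],[0.06,0,8.9,0,0,0,0.5],[0.06,0,8.9,0,0,0,0.5],[0.06,0,8.9,0,0,-1,0.5],[0.06,0,8.9,0,0,-3,0.5],[0.06,0,8.9,0,0,-6,0.5],[0.06,0,8.9,0,0,-8,0.5],[0.06,0,8.9,0,0,-9,0.5]]'
python3 -m creep '[[0,0,0,0,0,-1,0.5],[0,0,0,0,0,-3,0.5],[0,0,0,0,0,-7,0.5],[0,0,0,0,0,-12,0.5],[0,0,0,0,0,-17,0.5],[0,0,0,0,0,-22,0.5],[0,0,0,0,0,-27,0.5],[0,0,0,0,0,-32,0.5],[0,0,0,0,0,-37,0.5],[0,0,0,0,0,-41,0.5],[0,0,0,0,0,-44,0.5],[0,0,0,0,0,-45,0.5]]'
```

```text
t: 14.48
position: [0.5165, 0.1249, 0.2541]
tool_rot: [-1.96, -2.451, 0.005]
contact_force: [-5.7, -1.0, -5.6]
width: 0.0113
grip_force: 60.0
t: 15.98
position: [0.516, 0.1246, 0.2541]
tool_rot: [-0.872, -3.013, 0.004]
contact_force: [-7.9, -3.9, -3.5]
width: 0.012
grip_force: 60.3
```

```bash
python3 -m creep '[[0,0,0,0,0,-1,0.5],[0,0,0,0,0,-3,0.5],[0,0,0,0,0,-7,0.5],[0,0,0,0,0,-12,0.5],[0,0,0,0,0,-17,0.5],[0,0,0,0,0,-22,0.5],[0,0,0,0,0,-27,0.5],[0,0,0,0,0,-32,0.5],[0,0,0,0,0,-37,0.5],[0,0,0,0,0,-42,0.5],[0,0,0,0,0,-45,0.5],[0,0,0,0,0,-46,0.5]]'; python3 -c "
from cell import *
s=state();print(s['ft_torque'],s['contact_force'],s['width'],s['tool_rot'])"
```

```text
t: 17.48
position: [0.5159, 0.124, 0.2541]
tool_rot: [0.374, -3.113, 0.003]
contact_force: [-7.9, -6.5, -1.9]
width: 0.0114
grip_force: 60.4
[-1.10785394  1.16644704 -0.03469112] [-7.93043187 -6.51797719 -1.88002885] 0.011390160801543064 [ 3.74413893e-01 -3.11275124e+00  2.82483228e-03]
```

```bash
python3 -m creep '[[0,0,0,0,0,0,2.5],[0,0,0,0,0,0,2.5],[0,0,0,0,0,0,2.5],[0,0,-2,0,0,0,2.5],[0,0,-6,0,0,0,2.5],[0,0,-9,0,0,0,2.5],[0,0,-9,0,0,0,2.5],[0,0,-9,0,0,0,2.5]]'
python3 - <<'E'
from cell import *
from h import *
s=state();print(s["position"],s["tool_rot"],s["qpos"],s["contact_force"])
d=get_image("wrist");cv2.imwrite("pics/w4.png",d["img"]);np.savez("w4.npz",**d)
w=cloud(d);c=(.5173,.1249)
m=(np.hypot(w[...,0]-c[0],w[...,1]-c[1])<.03)&(w[...,2]>.08)&(w[...,2]<.098)
Q=w[m];q=Q[:,:2]-Q[:,:2].mean(0);v=np.linalg.svd(q,full_matrices=0)[2][0];print(len(Q),box(Q),Q.mean(0),np.degrees(np.arctan2(v[1],v[0])))
E
```

```text
t: 18.48
position: [0.5177, 0.1251, 0.3442]
tool_rot: [0.373, -3.119, -0.0]
contact_force: [-0.0, -0.5, -0.1]
width: 0.0249
grip_force: 0.0
[0.51766045 0.12508385 0.34422314] [ 3.73018584e-01 -3.11896725e+00 -1.24375291e-04] [ 2.74904385e-02  2.76735714e-01  1.66567637e+00  4.55137880e-05
  1.19958482e+00 -1.78138532e+00] [-0.02681091 -0.4585178  -0.11550563]
1381 (array([0.5164, 0.1247]), array([0.0447, 0.0131]), 13.739762306213379) [0.51450444 0.12435049 0.09502352] 13.955714285410956
```

View pics/w4.png

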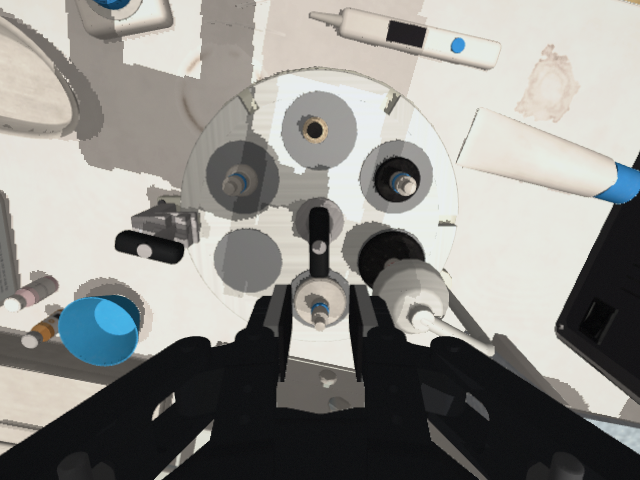

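Wrist picture: the largest head's black disc lies under the lamp at (390,258), and the bar points along (318,240) as at the start. I now go to the parked T-bar at (148,247).

```bash
python3 -m creep '[[0,-1,0,0,0,9,4],[0,-2,0,0,0,19,4],[0,-3,0,0,0,29,4],[0,-4,0,0,0,39,4],[0,-5,0,0,0,49,4],[0,-6,0,0,0,59,4],[0,-7,0,0,0,69,4],[0.1,-8,0,0,0,79,4],[0.1,-9,0,0,0,89,4],[0.1,-10,0,0,0,99,4],[0.1,-10.7,0,0,0,105,4],[0.1,-10.7,0,0,0,105,4]]'
python3 - <<'E'
from cell import *
from h import *
w=cloud(get_image("wrist"));s=state();print(s["position"],s["tool_rot"])
c=(.542,.0205)
m=(np.hypot(w[...,0]-c[0],w[...,1]-c[1])<.03)&(w[...,2]>.085)&(w[...,2]<.115)
Q=w[m];print(len(Q),box(Q),np.percentile(Q[:,2],[50,90]))
E
```

```text
t: 20.02
position: [0.542, 0.0204, 0.3433]
tool_rot: [-2.246, -2.194, 0.002]
contact_force: [0.5, 0.1, 0.7]
width: 0.0398
grip_force: 0.0
[0.54193627 0.02071731 0.34354085] [-2.24458678e+00 -2.19534469e+00  1.87052551e-03]
1270 (array([0.5425, 0.0212]), array([0.0389, 0.0128]), 88.43290710449219) [0.10327378 0.10463948]
```

```bash
python3 -m creep '[[0,0,4,0,0,0,4],[0,0,7,0,0,0,4],[0,0,8.7,0,0,0,4],[0,0,8.7,0,0,0,4],[0,0,8.7,0,0,0,0.5],[0,0,8.7,0,0,0,0.5],[0,0,8.7,0,0,0,0.5],[0,0,8.5,0,0,0,0.5],[0,0,8.35,0,0,0,0.5],[0,0,8.35,0,0,0,0.5]]' 60
python3 -m creep '[[0,0,0,0,0,8,0.5],[0,0,0,0,0,16,0.5],[0,0,0,0,0,24,0.5],[0,0,0,0,0,32,0.5],[0,0,0,0,0,40,0.5],[0,0,0,0,0,48,0.5],[0,0,0,0,0,56,0.5],[0,0,0,0,0,64,0.5],[0,0,0,0,0,70,0.5],[0,0,0,0,0,75,0.5],[0,0,0,0,0,75,0.5]]'
```

```text
t: 21.32
position: [0.5419, 0.0208, 0.2605]
tool_rot: [-2.247, -2.194, 0.001]
contact_force: [-1.4, 0.1, -9.0]
width: 0.0119
grip_force: 59.1
t: 22.7
position: [0.5424, 0.0202, 0.2609]
tool_rot: [3.118, 0.374, -0.0]
contact_force: [0.6, -4.0, -9.3]
width: 0.0115
grip_force: 59.2
```

```bash
python3 -m creep '[[0,0,0.3,0,0,0,0.5],[0,0,0.6,0,0,0,0.5],[0,0,0.6,0,0,0,0.5]]'; python3 -m creep '[[0,0,0.3,0,0,0,0.5],[0,0,0.6,0,0,0,0.5],[0,0,0.9,0,0,0,0.5],[0,0,0.9,0,0,0,0.5]]'
```

```text
t: 23.08
position: [0.5423, 0.0203, 0.255]
tool_rot: [3.118, 0.374, 0.0]
contact_force: [0.7, -5.7, -7.3]
width: 0.0117
grip_force: 59.5
t: 23.58
position: [0.5424, 0.0204, 0.2472]
tool_rot: [3.118, 0.374, 0.001]
contact_force: [-1.6, -5.7, -1.0]
width: 0.0118
grip_force: 60.5
```

```bash
python3 -m creep '[[0,0,0,0,0,0,4],[0,0,0,0,0,0,4],[0,0,0,0,0,0,4],[0,0,-3,0,0,0,4],[0,0,-7,0,0,0,4],[0,0,-9.7,0,0,0,4],[0,0,-9.7,0,0,0,4],[0,0,-9.7,0,0,0,4]]'
python3 - <<'E'
from cell import *
from h import *
d=get_image("wrist");w=cloud(d);s=state();print(s["position"],s["tool_rot"],s["contact_force"])
old=cloud(dict(np.load("w1.npz")))
cv2.imwrite("pics/w5.png",d["img"])
for W in (old,w):
  for c in((.542,.0205),(.5173,.1248)):
    m=(np.hypot(W[...,0]-c[0],W[...,1]-c[1])<.03)&(W[...,2]>.076)&(W[...,2]<.115)
    Q=W[m];print(len(Q),box(Q),np.percentile(Q[:,2],[30,50,70,90]).round(4))
E
```

```text
t: 24.58
position: [0.5418, 0.021, 0.3423]
tool_rot: [-3.119, -0.373, 0.002]
contact_force: [0.4, -0.4, 0.2]
width: 0.0403
grip_force: 0.0
[0.54168266 0.02094555 0.34186693] [-3.11860318 -0.37299678  0.0034551 ] [-0.39174271 -0.16661022 -0.48830772]
1123 (array([0.5429, 0.0204]), array([0.039 , 0.0125]), 13.750731468200684) [0.0909 0.0916 0.0922 0.093 ]
1940 (array([0.5177, 0.1234]), array([0.0459, 0.0143]), 13.970183372497559) [0.0916 0.0948 0.0957 0.0967]
1166 (array([0.5427, 0.0205]), array([0.0393, 0.0127]), 13.731671333312988) [0.0909 0.0915 0.0921 0.0929]
1961 (array([0.5177, 0.1235]), array([0.0457, 0.0141]), 13.686697006225586) [0.0915 0.0948 0.0958 0.0966]
```

View pics/w5.png

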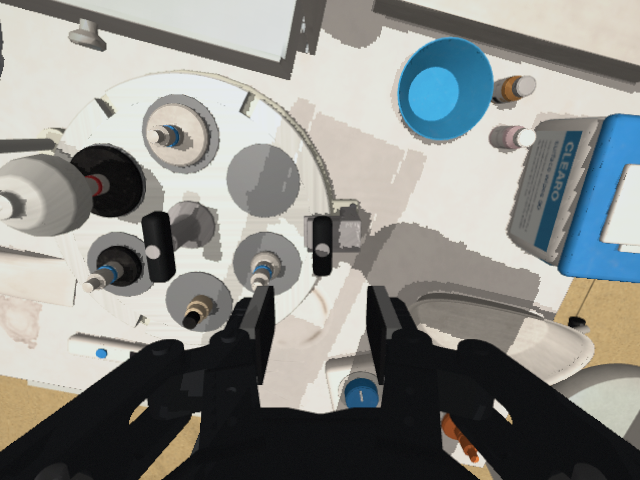

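The T-bar height matches the start (91.5 against 91.6 mm), so the plunger is home. The largest head (108,180) stands centred on its pad under the lamp, all the heads and the adapter are upright, and the gripper is clear.

```bash
python3 -c "
from cell import *
print(sign_off())"
```

```text
the job is handed in; nothing more can be done
None
```

I turned the carousel 180° so the largest head stands under the lamp, dropped the plunger home into its notch, and handed the job in at about 25 s; the hand-in returned no verdict.

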